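Set up a prism spectrometer with riser, prism, lens and filter

ROBOT

A 6-joint arm with a two-finger parallel gripper is mounted at the origin on the work surface. World frame = base frame: x ahead of the robot, y to its left, z up, the work surface at z = 0. Lengths are in m, angles in rad, forces in N, time in s.
With the tool pointing down it reaches from about 0.425 to 0.95 m from the base axis. Payload 14.7 kg.
Tool frame: the origin (TCP) lies at the very end of the fingers, on their centre line; the grasp point (between the pads) lies 19 mm behind it; z points along the fingers, y is the direction in which the jaws open and shut (so a half turn about z gives the same grasp; the last joint's range is limited). The gripper opens to 85 mm and grips with 20 to 120 N. Pads are 22 mm wide; open, the fingers measure 114 mm over their backs; the gripper's body (76 mm by 85 mm) begins 54 mm behind the grasp point. The pads swing forward as they close: fully open they stand 13 mm farther back than shut.
Start: joints at [1.256, 0.48, 1.596, -0, 1.065, -0.047], TCP at [0.172, 0.627, 0.231] pointing down, gripper open.
Joint ranges: [-2.75, 2.75], [-0.82, 2.05], [0.23, 2.67], [-1.56, 4.7], [0.09, 2.69], [-2.92, 2.92]. Speed limits (rad/s): [1.89, 1.89, 2.39, 3.01, 3.01, 3.01].

INTERFACE

Orientations are given as a rotation vector (axis times angle).
In Python, from bench import get_obs, get_image, close_job gives the robot as it stands. The module is installed in compiled form; this text tells all that it offers.
- The arm moves only by the shell command python3 -m crank 'ROWS' [FORCE]. ROWS is JSON, a list that holds one entry, the list of rows, each a list of 7 numbers: the turn, a rotation vector about the tool's x, y, z in degrees, then the shift along the tool's x, y, z in cm, then the closure, from 0 (fully open) to 1 (shut). A call has 1 to 8 rows; each row shifts and turns the commanded pose from where the row before left it, along the tool's axes as they then stand; what a row does not reach is not made up. A row lasts 1/12 s, in which the tool goes at most 41.7 mm and 7.16 degrees, less where a joint would pass 70% of its speed; a pose out of reach is approached as far as the arm can. A call is refused whole if a number of a shift passes 4.17 or a number of a turn 7.16, either way. A call with a gripper value outside its range is refused whole. The fingers move at their own pace and stop on an object; FORCE is the grip in N (left out, the last holds). Time passes only in rows, so rows that do not move let the fingers close. It gives the time, the measured TCP pose, the force and the opening at its end, in the units of the state.
- get_obs(): the state, without advancing time (a new reading comes with each control period).
- get_image(name): name is "scene" or "top"; returns a dict with "img" (400x640x3 uint8, red, green, blue), "z_map" (400x640 float32, m along the optical axis (not along the pixel's ray), 0 where there is no reading), "camera_matrix" (3x3 intrinsics, pixels), "extrinsics" (4x4, takes a point from world to camera coordinates). Camera axes: x right, y down, z forward; pixel columns grow to the right and rows downward; lengths in m; the calibration is good to about 2 mm. A picture is of the moment at which its call begins.
- close_job(): hands the job in, once; it reports no verdict.
The state is a dict: "time_s": time; "joints": joint angles; "qd": joint speeds; "tau": joint torques, N m; "tcp_pos": TCP position; "orientation": TCP orientation; "contact_force": force on the tool from outside, world axes, zero at the start; "wrist_torque": the same for the moment, N m; "finger_gap": finger opening in m.
Only numpy, scipy, OpenCV 4.12 (cv2) and the standard library are available. Lean on these libraries where they do the work, as an engineer would, in place of code of your own. Each camera call takes 0.05 s, during which the arm holds its last target. There are 200 camera calls.

TASK

Set up the spectrometer for a measurement: put the aluminium riser disc on the middle of the goniometer's round black table and stand the glass prism upright on the middle of the riser, turned so that its wide frosted base face is on the telescope's side and runs parallel to the collimator. Stand the round lens on the bench midway between the lamp's light port and the collimator's slit, and the square filter midway between that lens and the slit, both centred on the straight line from port to slit and facing squarely along it. Set the glass parts down gently, without dropping or knocking over any of them, and leave the mirror mount, the wooden case and the loupe where they are.

Things in the scene. Friction and masses are not known exactly. Their poses are not given: they have to be found in the camera images.
- table_centre (a point): Middle of the top face of the goniometer's fixed round black table: 130 mm across, 100 mm above the bench, over a white casting 200 mm across, 58 mm high. z up; -y points along the collimator to slit and lamp; +x is the blue telescope's side (it lies 50 deg from +y towards +x). Front ends of telescope and collimator are 98 and 88 mm from the middle, their tops at most 184 mm high.
- slit (a point): Middle of the slit, in the black-rimmed steel face at the free end of the blue collimator tube (50 mm thick), 144 mm above the bench (height of the optical axis), 200 mm from the table's middle. Fixed. Axes as the table's: -y points out of the slit along the optical axis to the lamp, x across it, z up.
- lamp_port (a point): Middle of the round light port (black nozzle 36 mm across) of the grey cylindrical lamp, 144 mm above the bench, straight ahead of the slit and 240 to 260 mm from it. Lamp housing 84 mm across, 223 mm high, its axis 55 mm behind the port; fixed. +y points from the port to the slit.
- riser_mid (a point): Riser: plain aluminium disc 56 mm across, 24 mm high, about 0.16 kg, flat on top; loose. The point is its centre, half-way up (12 mm above its underside). z up.
- prism_mid (a point): Prism: bare clear glass, frosted ends, 0.1 kg, 40 mm high, loose. From above a triangle with cut-off corners: wide frosted base face (44 mm, along y) on its +x side; parallel to it the apex flat (13 mm) on its -x side: grip these two, 33 mm apart; 47 mm at the widest along y. Point: midway between them, half-way up (20 mm above the underside). z up. In place, its axes are parallel to the table's.
- lens_mid (a point): Lens on its stand, 0.36 kg, loose: round black ring, 56 mm across, 12 mm thick, on a 12 mm post (18 mm below) in a round steel foot 60 mm across, 12 mm high. The point is the lens's centre, 144 mm above the foot's underside (ring top at 172 mm). It faces along y (either way); x is across the ring, the 56 mm direction; z up.
- filter_mid (a point): Filter on its stand, 0.36 kg, loose: grey filter in a square black frame, 54 mm wide and high, 10 mm thick, on a 12 mm post (18 mm below) in a rectangular steel foot, 62 mm along x, 52 mm along y, 12 mm high. The point is the filter's centre, 144 mm above the foot's underside (frame top at 171 mm). It faces along y (either way); x is across the frame, the 54 mm direction; z up.
- mirror_mount: Bystander, beyond the beam: black mirror mount on a foot 75 by 50 mm, 110 mm high, loose. Origin under its foot.
- prism_case: Bystander at the left: closed wooden case 130 by 85 mm, 30 mm high, loose. Origin at the middle of its underside.
- loupe: Bystander at the right: black eye loupe, 42 mm across, 40 mm high, loose. Origin at the middle of its underside.
Not all that is in view belongs to the job. Leave any blue or red look-alike of the part that bears prism_mid alone.

How it is judged:
By the outcome, as a careful person would: the job done as asked, in the order asked, and still so for the second after the job is handed in, with the robot touching nothing.
It also fails if it takes over 106 s, if anything falls off the work surface, if the arm or the gripper's body presses on something with over 40 N, if the wrist force passes 120 N, or if a joint passes its speed limit or range.

## Working session

There is one attempt and no reset: what is moved stays moved. The work goes in short steps, Python scripts to look and compute and a shell command to move; the robot and the scene stay as the last step left them, time stands still between calls to the robot, and variables do not carry over. Pictures are saved under pics/ and viewed, about 12 in all and at most 16, crops included, and the job is handed in when it is done.

```bash
mkdir -p pics
cat > h.py <<'E'
import numpy as np, cv2
from bench import get_obs, get_image
def snap(name):
    d=get_image(name); np.savez('%s.npz'%name,**{k:np.asarray(v) for k,v in d.items()}); return d
def load(name): return dict(np.load('%s.npz'%name))
def world(d,u,v,z=None):
    """pixel -> world, by depth, or on the plane of height z"""
    K,E=d['camera_matrix'],d['extrinsics']; R,t=E[:3,:3],E[:3,3]
    ray=R.T@np.linalg.inv(K)@[u,v,1]; c=-R.T@t
    s=d['z_map'][int(round(v)),int(round(u))] if z is None else (z-c[2])/ray[2]
    return c+s*ray
def cloud(d):
    K,E=d['camera_matrix'],d['extrinsics']; R,t=E[:3,:3],E[:3,3]
    v,u=np.mgrid[:400,:640]; z=d['z_map']
    P=np.stack([(u-K[0,2])/K[0,0]*z,(v-K[1,2])/K[1,1]*z,z],-1)
    P=(P-t)@R; P[z==0]=np.nan; return P
E
python3 - <<'E'
from h import *
for n in('scene','top'):
    d=snap(n); cv2.imwrite(f'pics/{n}0.png',cv2.resize(d['img'][:,:,::-1],(800,500),interpolation=cv2.INTER_CUBIC))
    print(n,d['camera_matrix'].round(1).tolist(),(-d['extrinsics'][:3,:3].T@d['extrinsics'][:3,3]).round(3), d['extrinsics'][:3,:3].round(2).tolist())
print(get_obs())
E
```

```text
scene [[429.5, 0.0, 319.1], [0.0, 429.5, 193.3], [0.0, 0.0, 1.0]] [1.424 0.67  0.766] [[-0.62, 0.78, -0.01], [0.41, 0.31, -0.86], [-0.67, -0.54, -0.51]]
top [[399.5, 0.0, 322.7], [0.0, 399.5, 199.5], [0.0, 0.0, 1.0]] [0.387 0.02  1.587] [[0.0, -1.0, 0.01], [-0.99, -0.0, -0.13], [0.13, -0.01, -0.99]]
{'time_s': 0.1, 'joints': array([ 1.25637038e+00,  4.80818390e-01,  1.59680626e+00,  3.60424396e-05,
        1.06512770e+00, -4.65793603e-02]), 'qd': array([-4.70454279e-04, -2.07805075e-03, -2.50750865e-03,  5.68167951e-05,
       -1.20157623e-03, -2.55572656e-03]), 'tau': array([ 5.44284285e-04, -9.52258587e+01, -4.31036854e+01, -7.67218148e-05,
        5.37166008e-03,  6.41239740e-05]), 'tcp_pos': array([0.17186364, 0.62647265, 0.23070633]), 'orientation': array([-4.19471094e-01, -3.11322057e+00,  1.78302130e-03]), 'contact_force': array([ 0.80081966, -0.42534216,  0.03734411]), 'wrist_torque': array([-0.02280135, -0.01668694, -0.03327459]), 'finger_gap': 0.08520709673821363}
```

View pics/scene0.png

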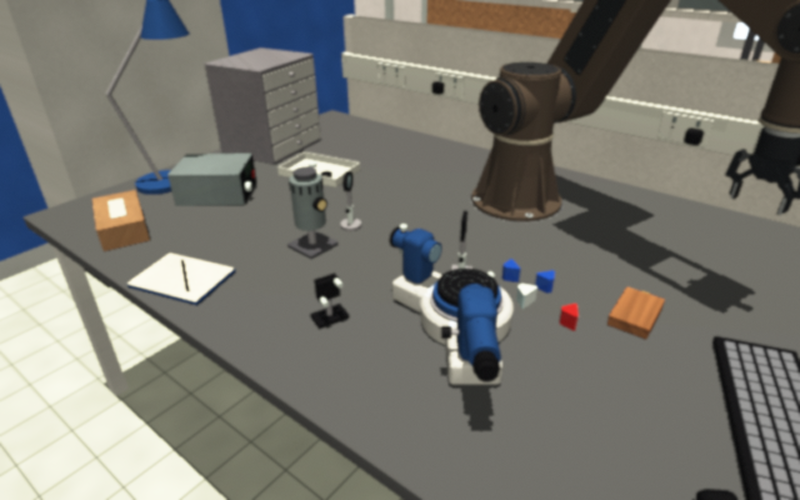

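View pics/top0.png

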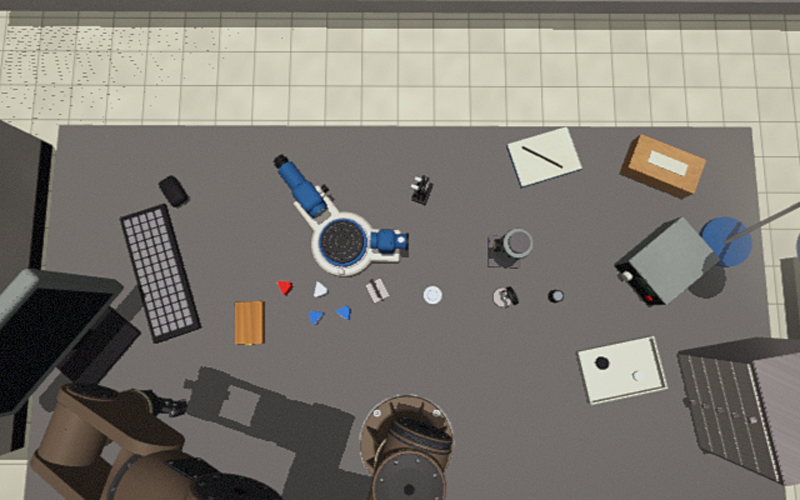

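Run:
```python
from h import *
d=load('top'); c=d['img'][120:290,200:460,::-1]
cv2.imwrite('pics/topc.png',cv2.resize(c,None,fx=3,fy=3,interpolation=cv2.INTER_CUBIC))
d=load('scene'); c=d['img'][120:310,220:480,::-1]
cv2.imwrite('pics/scenec.png',cv2.resize(c,None,fx=3,fy=3,interpolation=cv2.INTER_CUBIC))
d=load('top')
for n,u,v in [('table',274,193),('prism',256,231),('filter',301,232),('riser',346,236),('lens',404,237),('lamp',414,194),('loupe',445,237),('bench',320,260),('coll',310,193)]: print(n,world(d,u,v).round(4))
```

```text
table [0.6065 0.1938 0.101 ]
prism [0.4673 0.2686 0.0361]
filter [0.457  0.088  0.1685]
riser [ 0.4488 -0.0809  0.0205]
lens [ 0.4425 -0.2933  0.0904]
lamp [ 0.5853 -0.3033  0.226 ]
loupe [ 0.4446 -0.4636  0.037 ]
bench [0.3557 0.0206 0.0042]
coll [0.5951 0.0565 0.1796]
```

View pics/topc.png

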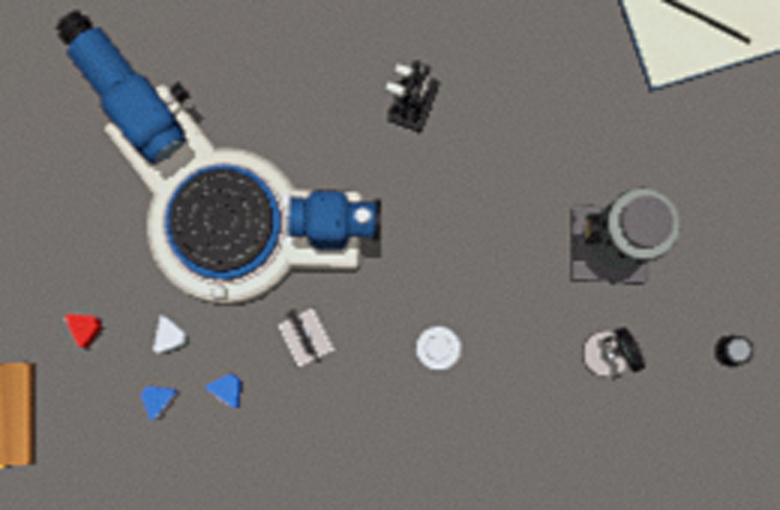

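View pics/scenec.png

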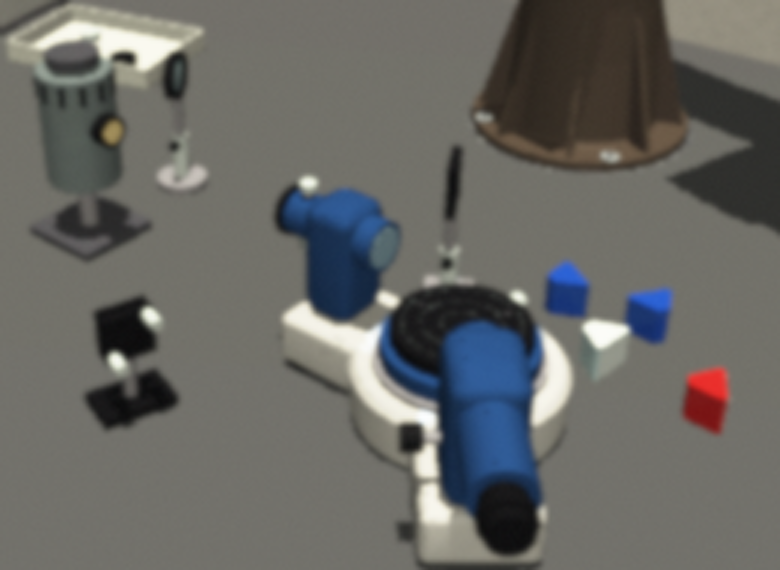

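```bash
cat > fit.py <<'E'
from h import *
from scipy.optimize import least_squares
def circ(p):
    r=least_squares(lambda q:np.hypot(p[:,0]-q[0],p[:,1]-q[1])-q[2],[*p.mean(0),.03],loss='soft_l1',f_scale=.002); return r.x
def mask(d,box,f):
    u0,v0,u1,v1=box; m=np.zeros((400,640),np.uint8); c=d['img'].astype(int)
    m[v0:v1,u0:u1]=f(c)[v0:v1,u0:u1]; n,l,s,_=cv2.connectedComponentsWithStats(m)
    return (l==1+np.argmax(s[1:,4])).astype(np.uint8)
def contour(d,m,z):
    c=max(cv2.findContours(cv2.resize(m,None,fx=1,fy=1),cv2.RETR_EXTERNAL,cv2.CHAIN_APPROX_NONE)[0],key=len)[:,0]
    return np.array([world(d,u,v,z)[:2] for u,v in c])
def lamp(d):
    P=cloud(d).reshape(-1,3); k=(abs(P[:,2]-.22)<.012)&(np.hypot(P[:,0]-.585,P[:,1]+.31)<.07); return P[k]
E
python3 - <<'E'
from fit import *
t=load('top'); s=load('scene')
lum=lambda c:c.sum(2)/3
for n,d in(('top',t),('scene',s)):
    P=cloud(d).reshape(-1,3)
    k=(abs(P[:,0]-.607)<.09)&(abs(P[:,1]-.194)<.09)&(abs(P[:,2]-.1)<.012); print(n,'tab',k.sum(),np.nanmedian(P[k],0).round(4),P[k].std(0).round(4))
    L=lamp(d); print(' lamp',len(L),L.mean(0).round(4), L.min(0).round(3),L.max(0).round(3), cv2.minEnclosingCircle(L[:,:2].astype(np.float32)))
    for nm,x,y in(('lens',.45,-.29),('filt',.457,.09)):
        k=(abs(P[:,0]-x)<.06)&(abs(P[:,1]-y)<.06)&(P[:,2]>.115)&(P[:,2]<.19); Q=P[k]
        if len(Q)<4: print(nm,len(Q)); continue
        w,v=np.linalg.eigh(np.cov(Q[:,:2].T)); print(' ',nm,len(Q),Q.mean(0).round(4),'ax deg',np.degrees(np.arctan2(*v[::-1,1])).round(1),np.sqrt(w).round(4),Q.min(0).round(3),Q.max(0).round(3))
    k=(abs(P[:,0]-.449)<.04)&(abs(P[:,1]+.08)<.04)&(P[:,2]>.014); print(' riser',k.sum(),P[k].mean(0).round(4))
    k=(abs(P[:,0]-.467)<.035)&(abs(P[:,1]-.265)<.035)&(P[:,2]>.025); print(' prism',k.sum(),P[k].mean(0).round(4))
m=mask(t,(250,165,300,220),lambda c:(lum(c)<75)&(c[:,:,2]-c[:,:,0]<25)); print('table',circ(contour(t,m,.1)).round(4),m.sum())
m=mask(t,(330,220,365,252),lambda c:lum(c)>150); print('riser',circ(contour(t,m,.024)).round(4),m.sum())
m=mask(t,(245,218,270,250),lambda c:lum(c)>150); q=contour(t,m,.04); print('prism',m.sum(),q.mean(0).round(4)); print(cv2.approxPolyDP((q*1000).astype(np.float32),4,True)[:,0].round(0).tolist())
m=mask(t,(390,220,420,252),lambda c:(lum(c)>130)); q=contour(t,m,.012); print('lensfoot',circ(q).round(4),m.sum())
m=mask(t,(285,215,320,252),lambda c:(lum(c)>130)); 
m=np.zeros((400,640),np.uint8);c=t['img'].astype(int); k=(lum(c)>130); m[222:244,290:313]=k[222:244,290:313]; v,u=np.nonzero(m); q=np.array([world(t,a,b,.012)[:2] for a,b in zip(u,v)]); r=cv2.minAreaRect((q*1000).astype(np.float32)); print('filterfoot',r)
E
```

```text
top tab 961 [0.6067 0.1976 0.1004] [0.0333 0.0331 0.0039]
 lamp 275 [ 0.5872 -0.3073  0.2217] [ 0.549 -0.346  0.208] [ 0.627 -0.272  0.231] ((0.587722659111023, -0.3061774969100952), 0.040274761617183685)
  lens 94 [ 0.4435 -0.2984  0.1549] ax deg -155.8 [0.0037 0.0156] [ 0.419 -0.315  0.117] [ 0.469 -0.284  0.178]
  filt 50 [0.4643 0.0936 0.1646] ax deg -153.3 [0.003  0.0164] [0.439 0.078 0.122] [0.489 0.109 0.176]
 riser 162 [ 0.4503 -0.0781  0.0247]
 prism 80 [0.4653 0.2697 0.0398]
scene tab 812 [0.5982 0.1843 0.0996] [0.0369 0.0292 0.0023]
 lamp 175 [ 0.5915 -0.3033  0.2206] [ 0.556 -0.342  0.21 ] [ 0.617 -0.274  0.225] ((0.5858535170555115, -0.3069142997264862), 0.035359419882297516)
  lens 117 [ 0.4456 -0.2962  0.1476] ax deg -159.2 [0.0031 0.0175] [ 0.414 -0.31   0.116] [ 0.472 -0.284  0.173]
  filt 103 [0.4737 0.1002 0.1508] ax deg -156.5 [0.003  0.0179] [0.436 0.082 0.116] [0.492 0.11  0.173]
 riser 1 [ 0.4759 -0.0859  0.0154]
 prism 140 [0.4676 0.2722 0.0366]
table [0.6072 0.1964 0.0616] 792
riser [ 0.4506 -0.0797  0.0269] 170
prism 85 [0.4657 0.2713]
[[490.0, 276.0], [456.0, 287.0], [444.0, 283.0], [456.0, 252.0], [467.0, 249.0]]
lensfoot [ 0.4443 -0.2997  0.0255] 84
filterfoot ((464.77117919921875, 93.54483795166016), (61.79450225830078, 52.65506362915039), 26.840253829956055)
```

Run:
```python
from fit import *
t=load('top'); s=load('scene'); 
a=cv2.resize(t['img'][218:246,242:270,::-1],(400,400),interpolation=cv2.INTER_CUBIC)
K,E=s['camera_matrix'],s['extrinsics']; p=K@(E[:3,:3]@[.467,.27,.03]+E[:3,3]); u,v=(p[:2]/p[2]).astype(int); print(u,v)
b=cv2.resize(s['img'][v-14:v+14,u-14:u+14,::-1],(400,400),interpolation=cv2.INTER_CUBIC)
cv2.imwrite('pics/prism.png',np.hstack([a,b]))
for n,d in(('top',t),('scene',s)):
    P=cloud(d).reshape(-1,3)
    C=P[(P[:,2]>.168)&(P[:,2]<.19)&(abs(P[:,0]-.6)<.05)&(P[:,1]<.115)&(P[:,1]>-.005)]
    print(n,len(C),C.mean(0).round(4),'tube slope deg',np.degrees(np.polyfit(C[:,1],C[:,0],1)[0]).round(2), C[:,1].min(),C[:,1].max())
    for y0 in np.arange(0,.1,.02):
        c=C[(C[:,1]>y0)&(C[:,1]<y0+.02)]; print(len(c), c.mean(0).round(4) if len(c) else '')
```

```text
420 234
top 266 [0.6015 0.0584 0.1744] tube slope deg 1.08 -0.0006325078601586718 0.11068952537241267
18 [0.5998 0.0108 0.1737]
25 [0.6035 0.0302 0.1748]
76 [0.602  0.0497 0.1749]
93 [0.6004 0.0689 0.1754]
41 [0.6021 0.0866 0.1729]
scene 232 [0.6061 0.0624 0.1736] tube slope deg 0.66 -0.0008814286130976116 0.10618510244589216
12 [0.6025 0.0154 0.1761]
19 [0.6022 0.027  0.1765]
61 [0.6078 0.0516 0.174 ]
92 [0.6079 0.0709 0.1742]
42 [0.6031 0.0856 0.1706]
```

View pics/prism.png

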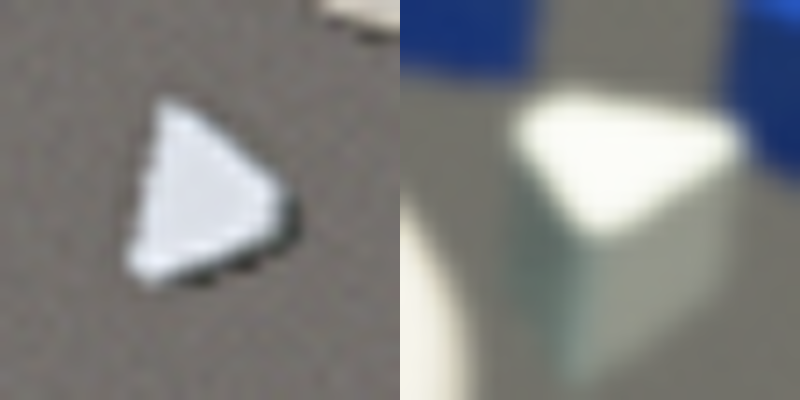

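```bash
cat > plan.py <<'E'
import sys; from h import *
from scipy.spatial.transform import Rotation as Ro
def go(x,y,z,yaw,o=None):
    """turn about tool z (deg) to bring tool y to yaw, then shift (cm) in the turned tool axes"""
    o=o or get_obs(); R=Ro.from_rotvec(o['orientation']).as_matrix(); p=o['tcp_pos']
    w=np.degrees(np.arctan2(R[1,1],R[0,1])); dt=(w-yaw+90)%180-90
    a=np.radians(w-dt); B=np.array([[-np.sin(a),np.cos(a),0],[np.cos(a),np.sin(a),0],[0,0,-1]])
    print('at',p.round(4),'yaw',w.round(2),'tilt',np.degrees(R[:2,2]).round(2),'gap',round(o['finger_gap'],4),'F',o['contact_force'].round(1),'t',o['time_s'])
    print('turn z %.2f  shift cm'%dt,(B@(np.array([x,y,z])-p)*100).round(2))
if __name__=='__main__': go(*map(float,sys.argv[1:5]))
E
python3 - <<'E'
from fit import *
from scipy.optimize import minimize
t=load('top'); K,E=t['camera_matrix'],t['extrinsics']; g=t['img'].mean(2)
def fit(poly,z,x0,box,full):
    u0,v0,u1,v1=box; G=g[v0:v1,u0:u1]; S=16
    def cov(q):
        a=np.radians(q[2]*1e3); R=np.array([[np.cos(a),-np.sin(a)],[np.sin(a),np.cos(a)]])
        P=np.c_[poly@R.T+q[:2],np.full(len(poly),z)]@E[:3,:3].T+E[:3,3]; p=P@K.T; p=p[:,:2]/p[:,2:]
        m=np.zeros(((v1-v0)*S,(u1-u0)*S),np.float32); cv2.fillPoly(m,[np.round((p-[u0,v0]+.5)*S-.5).astype(np.int32)],1)
        return cv2.GaussianBlur(cv2.resize(m,(u1-u0,v1-v0),interpolation=cv2.INTER_AREA),(0,0),.6)
    def f(q):
        c=cov(q).ravel(); A=np.c_[c,np.ones_like(c)]; return np.linalg.norm(A@np.linalg.lstsq(A,G.ravel(),rcond=None)[0]-G.ravel())
    best=min((minimize(f,[x0[0],x0[1],y/1e3],method='Nelder-Mead',options=dict(initial_simplex=[[x0[0],x0[1],y/1e3],[x0[0]+.004,x0[1],y/1e3],[x0[0],x0[1]+.004,y/1e3],[x0[0],x0[1],(y+8)/1e3]],xatol=1e-6)) for y in full),key=lambda r:r.fun)
    return best.x*[1,1,1e3],best.fun
hexa=np.array([[16.5,22],[12.95,23.5],[-16.5,6.5],[-16.5,-6.5],[12.95,-23.5],[16.5,-22]])/1e3
for a in((70,85),(-50,-35),(190,205)): print('prism',*fit(hexa,.04,(.466,.269),(244,219,268,246),a))
th=np.linspace(0,6.28,60)
print('riser',*fit(.028*np.c_[np.cos(th),np.sin(th)],.024,(.45,-.08),(334,224,358,248),(0,)))
E
python3 plan.py .62 .2 .231 75; python3 plan.py .4506 -.0797 .08 75
```

```text
prism [ 0.46537193  0.26739047 80.58233792] 195.59186480933982
prism [  0.46408425   0.27146525 -40.40639603] 319.4822671977583
prism [  0.46796047   0.27075743 202.89981721] 300.6688297152264
riser [ 0.45042468 -0.07946403  3.62167275] 183.26395873272105
at [0.1719 0.6265 0.2307] yaw 74.65 tilt [-0.02 -0.06] gap 0.0852 F [ 0.8 -0.4  0. ] t 0.1
turn z -0.35  shift cm [-5.432e+01 -2.960e+01 -3.000e-02]
at [0.1719 0.6265 0.2307] yaw 74.65 tilt [-0.02 -0.06] gap 0.0852 F [ 0.8 -0.4  0. ] t 0.1
turn z -0.35  shift cm [-45.2  -61.    15.07]
```

```bash
r='x'; python3 -m crank '[[[0,0,0,-3.39,-1.85,0,0],[0,0,0,-3.39,-1.85,0,0],[0,0,0,-3.39,-1.85,0,0],[0,0,0,-3.39,-1.85,0,0],[0,0,0,-3.39,-1.85,0,0],[0,0,0,-3.39,-1.85,0,0],[0,0,0,-3.39,-1.85,0,0],[0,0,0,-3.39,-1.85,0,0]]]' 60
python3 -m crank '[[[0,0,0,-3.39,-1.85,0,0],[0,0,0,-3.39,-1.85,0,0],[0,0,0,-3.39,-1.85,0,0],[0,0,0,-3.39,-1.85,0,0],[0,0,0,-3.39,-1.85,0,0],[0,0,0,-3.39,-1.85,0,0],[0,0,0,-3.39,-1.85,0,0],[0,0,0,-3.39,-1.85,0,0]]]'
python3 plan.py .4504 -.0796 .08 85
```

```text
time_s: 0.77
tcp_pos: [0.3952, 0.4107, 0.2312]
orientation: [-0.419, -3.113, 0.0]
contact_force: [1.2, 1.1, 0.0]
finger_gap: 0.0858
time_s: 1.43
tcp_pos: [0.6177, 0.1962, 0.231]
orientation: [-0.42, -3.113, 0.0]
contact_force: [0.5, 0.7, -0.3]
finger_gap: 0.0856
at [0.6177 0.1962 0.231 ] yaw 74.65 tilt [-0.03 -0.01] gap 0.0856 F [ 0.5  0.7 -0.3] t 1.4333
turn z -10.35  shift cm [ 14.26 -28.93  15.1 ]
```

```bash
python3 -m crank '[[[0,0,0,1.1,-3.88,0,0],[0,0,0,1.1,-3.88,0,0],[0,0,0,1.1,-3.88,0,0],[0,0,0,1.1,-3.88,0,0],[0,0,0,1.1,-3.88,0,0],[0,0,0,1.1,-3.88,0,0],[0,0,0,1.1,-3.88,0,0],[0,0,0,1.1,-3.88,0,0]]]'
python3 -m crank '[[[0,0,0,0,0,3,0],[0,0,0,0,0,3,0],[0,0,0,0,0,3,0],[0,0,0,0,0,3,0],[0,0,0,0,0,3,0],[0,0,0,0,0,0,0]]]'
python3 plan.py .4504 -.0796 .005 74.65
```

```text
time_s: 2.1
tcp_pos: [0.4483, -0.0794, 0.2312]
orientation: [-0.419, -3.113, 0.0]
contact_force: [1.2, -0.6, -0.5]
finger_gap: 0.0854
time_s: 2.6
tcp_pos: [0.4468, -0.0776, 0.0772]
orientation: [-0.419, -3.107, -0.001]
contact_force: [-2.4, 0.2, -1.8]
finger_gap: 0.0855
at [ 0.4468 -0.0776  0.0772] yaw 74.64 tilt [-0.39  0.09] gap 0.0855 F [-2.4  0.2 -1.8] t 2.6
turn z -0.01  shift cm [-0.4  -0.1   7.22]
```

```bash
python3 -m crank '[[[0,0,0,-0.2,-0.1,2,0],[0,0,0,0,0,2,0],[0,0,0,0,0,1.6,0],[0,0,0,0,0,1.2,0],[0,0,0,0,0,0.2,0],[0,0,0,0,0,0,0]]]'
python3 plan.py .4504 -.0796 .004 74.65
python3 - <<'E'
from h import *
d=snap('top'); cv2.imwrite('pics/t1.png',cv2.resize(d['img'][200:270,300:400,::-1],None,fx=6,fy=6,interpolation=cv2.INTER_CUBIC))
E
```

```text
time_s: 3.1
tcp_pos: [0.4515, -0.0797, 0.0118]
orientation: [-0.419, -3.113, -0.0]
contact_force: [0.4, 0.3, -1.2]
finger_gap: 0.0853
at [ 0.4515 -0.0797  0.0118] yaw 74.66 tilt [-0.03  0.01] gap 0.0853 F [ 0.4  0.3 -1.2] t 3.1
turn z 0.01  shift cm [ 0.11 -0.02  0.78]
```

View pics/t1.png

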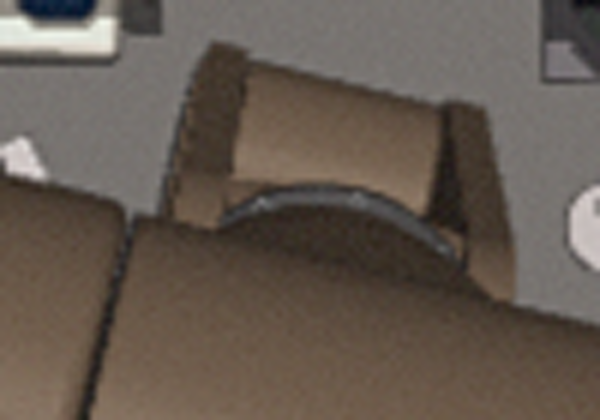

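```bash
python3 -m crank '[[[0,0,0,0.1,0,0.35,0],[0,0,0,0,0,0.3,0],[0,0,0,0,0,0,0.2],[0,0,0,0,0,0,0.4],[0,0,0,0,0,0,0.6],[0,0,0,0,0,0,0.6],[0,0,0,0,0,0,0.6],[0,0,0,0,0,0,0.6]]]' 50
python3 plan.py .4504 -.0796 .005 74.65
```

```text
time_s: 3.82
tcp_pos: [0.4506, -0.0794, 0.0054]
orientation: [0.419, 3.113, -0.0]
contact_force: [-1.1, 1.2, 12.9]
finger_gap: 0.0541
at [ 0.4506 -0.0794  0.0054] yaw 74.65 tilt [ 0.03 -0.01] gap 0.0541 F [-1.1  1.2 12.9] t 3.8167
turn z 0.00  shift cm [ 0.01 -0.02  0.04]
```

```bash
python3 -m crank '[[[0,0,0,0,0,-0.3,0.6],[0,0,0,0,0,0,0.6],[0,0,0,0,0,-2,0.6],[0,0,0,0,0,-3,0.6],[0,0,0,0,0,-4,0.6],[0,0,0,0,0,-4,0.6],[0,0,0,0,0,-3,0.6],[0,0,0,0,0,0,0.6]]]' 50
python3 plan.py .6072 .1964 .17 74.65
python3 - <<'E'
from h import *
d=snap('scene'); cv2.imwrite('pics/s1.png',cv2.resize(d['img'][90:290,240:480,::-1],None,fx=3,fy=3,interpolation=cv2.INTER_CUBIC))
E
```

```text
time_s: 4.48
tcp_pos: [0.4532, -0.0801, 0.1731]
orientation: [0.418, 3.106, -0.001]
contact_force: [2.4, -0.3, -0.7]
finger_gap: 0.0541
at [ 0.4532 -0.0801  0.1731] yaw 74.66 tilt [ 0.45 -0.11] gap 0.0541 F [ 2.4 -0.3 -0.7] t 4.4833
turn z 0.01  shift cm [-7.54 30.74  0.31]
```

View pics/s1.png

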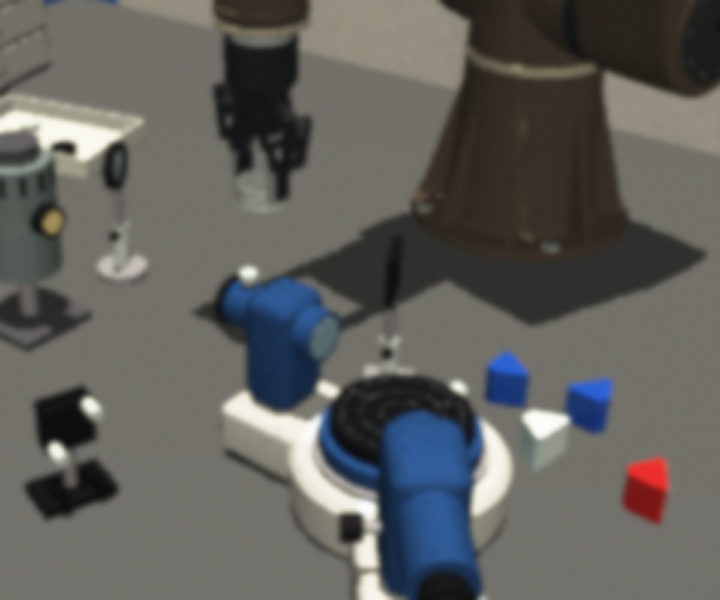

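```bash
python3 -m crank '[[[0,0,0,0,0,-3,0.6],[0,0,0,0,0,-3,0.6],[0,0,0,-0.9,3.4,-1,0.6],[0,0,0,-0.9,3.4,0,0.6],[0,0,0,-0.9,3.4,0,0.6],[0,0,0,-0.9,3.4,0,0.6],[0,0,0,-0.9,3.4,0,0.6],[0,0,0,-0.9,3.4,0,0.6]]]'
python3 -m crank '[[[0,0,0,-0.9,3.4,0,0.6],[0,0,0,-0.9,3.4,0,0.6],[0,0,0,-0.3,3.1,0,0.6],[0,0,0,0,0,0,0.6],[0,0,0,0,0,0,0.6]]]'
python3 plan.py .6072 .1964 .12 74.65
```

```text
time_s: 5.2
tcp_pos: [0.5564, 0.1046, 0.2361]
orientation: [-0.419, -3.111, 0.001]
contact_force: [0.3, -0.6, -1.3]
finger_gap: 0.0541
time_s: 5.62
tcp_pos: [0.6024, 0.1943, 0.2354]
orientation: [-0.416, -3.111, 0.002]
contact_force: [-0.8, -0.1, -2.2]
finger_gap: 0.0539
at [0.6024 0.1943 0.2354] yaw 74.78 tilt [-0.16 -0.04] gap 0.0539 F [-0.8 -0.1 -2.2] t 5.6167
turn z 0.13  shift cm [-0.41  0.33 11.54]
```

```bash
python3 -m crank '[[[0,0,0,-0.4,0.33,3,0.6],[0,0,0,0,0,3,0.6],[0,0,0,0,0,3,0.6],[0,0,0,0,0,2,0.6],[0,0,0,0,0,0.5,0.6],[0,0,0,0,0,0,0.6],[0,0,0,0,0,0,0.6]]]'
python3 plan.py .6072 .1964 .1054 74.65
```

```text
time_s: 6.2
tcp_pos: [0.6077, 0.1946, 0.1232]
orientation: [-0.42, -3.113, 0.0]
contact_force: [0.3, 0.2, -1.9]
finger_gap: 0.0537
at [0.6077 0.1946 0.1232] yaw 74.63 tilt [-0.01 -0.01] gap 0.0537 F [ 0.3  0.2 -1.9] t 6.2
turn z -0.02  shift cm [0.1  0.16 1.78]
```

```bash
python3 -m crank '[[[0,0,0,0.1,0.16,0.8,0.6],[0,0,0,0,0,0.4,0.6],[0,0,0,0,0,0.25,0.6],[0,0,0,0,0,0,0.6],[0,0,0,0,0,0,0.6]]]'
python3 plan.py .6072 .1964 .1054 74.65
python3 -m crank '[[[0,0,0,0,0,0.1,0.6],[0,0,0,0,0,0.1,0.6],[0,0,0,0,0,0,0.6]]]'
python3 plan.py .6072 .1964 .1054 74.65
```

```text
time_s: 6.62
tcp_pos: [0.6072, 0.1969, 0.1085]
orientation: [0.419, 3.113, 0.0]
contact_force: [-0.2, 0.2, -2.6]
finger_gap: 0.0543
at [0.6072 0.1969 0.1085] yaw 74.66 tilt [0.01 0.  ] gap 0.0543 F [-0.2  0.2 -2.6] t 6.6167
turn z 0.01  shift cm [-0.02 -0.05  0.31]
time_s: 6.87
tcp_pos: [0.6071, 0.1969, 0.1063]
orientation: [0.419, 3.113, 0.0]
contact_force: [-0.2, -0.4, -0.9]
finger_gap: 0.054
at [0.6071 0.1969 0.1063] yaw 74.65 tilt [0. 0.] gap 0.054 F [-0.2 -0.4 -0.9] t 6.8667
turn z 0.00  shift cm [-0.02 -0.04  0.09]
```

Contact is near; ease down until touch, release and lift.

```bash
python3 -m crank '[[[0,0,0,0,-0.03,0.05,0.6],[0,0,0,0,0,0.05,0.6],[0,0,0,0,0,0.03,0.6],[0,0,0,0,0,0,0.6]]]'
python3 -m crank '[[[0,0,0,0,0,0,0.35],[0,0,0,0,0,0,0.2],[0,0,0,0,0,0,0],[0,0,0,0,0,0,0],[0,0,0,0,0,0,0],[0,0,0,0,0,-1,0],[0,0,0,0,0,-3,0],[0,0,0,0,0,-4,0]]]'
python3 -m crank '[[[0,0,0,0,0,-4,0],[0,0,0,0,0,0,0]]]'
python3 plan.py .4654 .2674 .15 80.6
```

```text
time_s: 7.2
tcp_pos: [0.6071, 0.1966, 0.1055]
orientation: [0.419, 3.113, 0.0]
contact_force: [-3.1, -1.0, 6.5]
finger_gap: 0.0537
time_s: 7.87
tcp_pos: [0.6052, 0.196, 0.1838]
orientation: [-0.419, -3.109, 0.003]
contact_force: [0.6, 0.5, 1.3]
finger_gap: 0.0854
time_s: 8.03
tcp_pos: [0.6105, 0.1976, 0.2336]
orientation: [0.418, 3.104, 0.007]
contact_force: [1.2, -0.3, 1.1]
finger_gap: 0.0856
at [0.6105 0.1976 0.2336] yaw 74.66 tilt [0.59 0.16] gap 0.0856 F [ 1.2 -0.3  1.1] t 8.0333
turn z -5.94  shift cm [15.46  4.52  8.36]
```

```bash
python3 -m crank '[[[0,0,-5.94,0,0,0,0],[0,0,0,3.1,0.9,0,0],[0,0,0,3.1,0.9,0,0],[0,0,0,3.1,0.9,0,0],[0,0,0,3.1,0.9,0,0],[0,0,0,3.06,0.9,0,0],[0,0,0,0,0,3,0],[0,0,0,0,0,3,0]]]'
python3 -m crank '[[[0,0,0,0,0,2,0],[0,0,0,0,0,0,0],[0,0,0,0,0,0,0]]]'
python3 plan.py .4654 .2674 .01 80.6
python3 - <<'E'
from fit import *
t=snap('top'); lum=lambda c:c.sum(2)/3
cv2.imwrite('pics/t2.png',cv2.resize(t['img'][150:270,210:350,::-1],None,fx=5,fy=5,interpolation=cv2.INTER_CUBIC))
m=mask(t,(255,175,295,215),lambda c:lum(c)>120); print('riser',circ(contour(t,m,.124)).round(4),m.sum())
E
```

```text
time_s: 8.7
tcp_pos: [0.4617, 0.2678, 0.1668]
orientation: [0.254, 3.127, 0.004]
contact_force: [0.7, 0.2, -1.3]
finger_gap: 0.0855
time_s: 8.95
tcp_pos: [0.4615, 0.2661, 0.1451]
orientation: [-0.257, -3.13, 0.001]
contact_force: [0.1, 0.3, 0.5]
finger_gap: 0.0853
at [0.4615 0.2661 0.1451] yaw 80.6 tilt [-0.07 -0.04] gap 0.0853 F [0.1 0.3 0.5] t 8.95
turn z 0.00  shift cm [-0.36  0.19 13.51]
riser [0.5988 0.1896 0.0749] 347
```

View pics/t2.png

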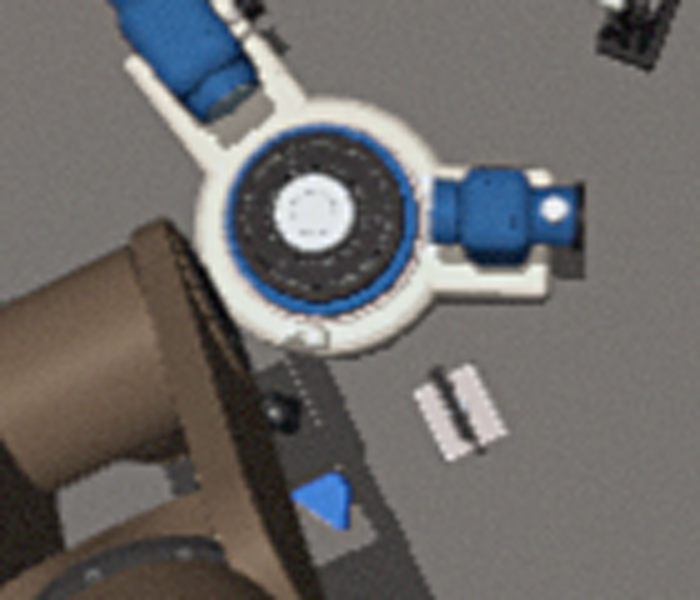

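```bash
python3 -m crank '[[[0,0,0,-0.2,0.1,3,0],[0,0,0,0,0,3,0],[0,0,0,0,0,3,0],[0,0,0,0,0,1.5,0],[0,0,0,0,0,0.5,0],[0,0,0,0,0,0,0],[0,0,0,0,0,0,0]]]'
python3 plan.py .4654 .2674 .012 80.6
python3 - <<'E'
from fit import *
t=load('top'); lum=lambda c:c.sum(2)/3
m=mask(t,(262,182,283,202),lambda c:lum(c)>125); print('riser',circ(contour(t,m,.124)).round(4),m.sum())
m=mask(t,(250,165,300,220),lambda c:(lum(c)<75)&(c[:,:,2]-c[:,:,0]<25)); print('table',circ(contour(t,m,.1)).round(4),m.sum())
E
```

```text
time_s: 9.58
tcp_pos: [0.4651, 0.2674, 0.0365]
orientation: [0.258, 3.129, 0.002]
contact_force: [0.5, -0.4, 0.9]
finger_gap: 0.0854
at [0.4651 0.2674 0.0365] yaw 80.59 tilt [0.1  0.05] gap 0.0854 F [ 0.5 -0.4  0.9] t 9.5833
turn z -0.01  shift cm [-0.03  0.01  2.45]
riser [0.6069 0.1972 0.0278] 197
table [0.6072 0.1965 0.0615] 574
```

```bash
python3 -m crank '[[[0,0,0,0,0,1.2,0],[0,0,0,0,0,0.9,0],[0,0,0,0,0,0.3,0],[0,0,0,0,0,0,0],[0,0,0,0,0,0,0.3],[0,0,0,0,0,0,0.5],[0,0,0,0,0,0,0.75],[0,0,0,0,0,0,0.75]]]' 35
python3 -m crank '[[[0,0,0,0,0,0,0.75],[0,0,0,0,0,0,0.75],[0,0,0,0,0,0,0.75],[0,0,0,0,0,0,0.75]]]'
python3 plan.py .4654 .2674 .012 80.6
```

```text
time_s: 10.25
tcp_pos: [0.4642, 0.267, 0.0114]
orientation: [0.257, 3.131, 0.0]
contact_force: [0.2, -0.2, -0.2]
finger_gap: 0.0388
time_s: 10.58
tcp_pos: [0.4642, 0.267, 0.0114]
orientation: [0.258, 3.131, 0.0]
contact_force: [-1.3, -0.1, 7.1]
finger_gap: 0.0323
at [0.4642 0.267  0.0114] yaw 80.59 tilt [0.03 0.01] gap 0.0323 F [-1.3 -0.1  7.1] t 10.5833
turn z -0.01  shift cm [-0.11  0.06 -0.06]
```

```bash
python3 -m crank '[[[0,0,0,0,0,-1,0.75],[0,0,0,0,0,-3,0.75],[0,0,0,0,0,-4,0.75],[0,0,0,0,0,-4,0.75],[0,0,0,0,0,-4,0.75],[0,0,0,0,0,-4,0.75],[0,0,0,0,0,-3,0.75],[0,0,0,0,0,-1,0.75]]]'
python3 -m crank '[[[0,0,7,0,0,0,0.75],[0,0,7,0,0,0,0.75],[0,0,7,0,0,0,0.75],[0,0,7,0,0,0,0.75],[0,0,7,0,0,0,0.75],[0,0,7,0,0,0,0.75],[0,0,7,0,0,0,0.75],[0,0,7,0,0,0,0.75]]]'
python3 -m crank '[[[0,0,7,0,0,0,0.75],[0,0,7,0,0,0,0.75],[0,0,7,0,0,0,0.75],[0,0,5.83,0,0,0,0.75],[0,0,0,0,0,0,0.75]]]'
python3 plan.py .607 .1978 .25 -2.24
```

```text
time_s: 11.25
tcp_pos: [0.4655, 0.2677, 0.2566]
orientation: [0.257, 3.125, 0.006]
contact_force: [0.7, 0.9, -0.5]
finger_gap: 0.0321
time_s: 11.92
tcp_pos: [0.4635, 0.2666, 0.2508]
orientation: [-1.705, -2.638, 0.001]
contact_force: [-1.2, -0.0, -1.2]
finger_gap: 0.0323
time_s: 12.33
tcp_pos: [0.4635, 0.2667, 0.2509]
orientation: [-2.27, -2.172, 0.001]
contact_force: [-0.3, -0.1, -1.1]
finger_gap: 0.0324
at [0.4635 0.2667 0.2509] yaw -2.54 tilt [-0.04 -0.02] gap 0.0324 F [-0.3 -0.1 -1.1] t 12.3333
turn z -0.30  shift cm [-6.32 14.61  0.09]
```

```bash
python3 -m crank '[[[0,0,-0.3,0,0,0,0.75],[0,0,0,-1.26,2.92,0,0.75],[0,0,0,-1.26,2.92,0,0.75],[0,0,0,-1.26,2.92,0,0.75],[0,0,0,-1.26,2.92,0,0.75],[0,0,0,-1.26,2.92,0,0.75],[0,0,0,0,0,0,0.75],[0,0,0,0,0,0,0.75]]]'
python3 -m crank '[[[0,0,0,0,0,3,0.75],[0,0,0,0,0,3,0.75],[0,0,0,0,0,2.5,0.75],[0,0,0,0,0,1,0.75],[0,0,0,0,0,0,0.75],[0,0,0,0,0,0,0.75],[0,0,0,0,0,0,0.75]]]'
python3 plan.py .607 .1978 .1354 -2.24
```

```text
time_s: 13.0
tcp_pos: [0.6087, 0.1979, 0.2503]
orientation: [-2.256, -2.186, 0.001]
contact_force: [-0.1, 0.6, -1.1]
finger_gap: 0.0327
time_s: 13.58
tcp_pos: [0.6085, 0.1995, 0.1577]
orientation: [2.257, 2.184, 0.003]
contact_force: [0.2, 1.2, -1.0]
finger_gap: 0.0324
at [0.6085 0.1995 0.1577] yaw -1.88 tilt [0.11 0.03] gap 0.0324 F [ 0.2  1.2 -1. ] t 13.5833
turn z 0.36  shift cm [-0.18 -0.14  2.23]
```

```bash
python3 -m crank '[[[0,0,0.2,-0.15,-0.12,0.8,0.75],[0,0,0,0,0,0.6,0.75],[0,0,0,0,0,0.3,0.75],[0,0,0,0,0,0.1,0.75],[0,0,0,0,0,0,0.75],[0,0,0,0,0,0,0.75]]]'
python3 plan.py .607 .1978 .1354 -2.24
sleep 0.1; python3 -m crank '[[[0,0,0,0,0,0,0.75],[0,0,0,0,0,0,0.75]]]'
python3 plan.py .607 .1978 .1354 -2.24
```

```text
time_s: 14.08
tcp_pos: [0.6066, 0.1976, 0.138]
orientation: [-2.262, -2.18, 0.0]
contact_force: [-0.3, 0.3, -1.7]
finger_gap: 0.0324
at [0.6066 0.1976 0.138 ] yaw -2.13 tilt [-0. -0.] gap 0.0324 F [-0.3  0.3 -1.7] t 14.0833
turn z 0.11  shift cm [0.03 0.04 0.26]
time_s: 14.25
tcp_pos: [0.6067, 0.1976, 0.1382]
orientation: [2.262, 2.18, 0.0]
contact_force: [-0.3, 0.2, -1.0]
finger_gap: 0.0324
at [0.6067 0.1976 0.1382] yaw -2.13 tilt [0.02 0.  ] gap 0.0324 F [-0.3  0.2 -1. ] t 14.25
turn z 0.11  shift cm [0.02 0.03 0.28]
```

```bash
python3 -m crank '[[[0,0,0.1,0.02,0.03,0.08,0.75],[0,0,0,0,0,0.07,0.75],[0,0,0,0,0,0.06,0.75],[0,0,0,0,0,0.05,0.75],[0,0,0,0,0,0,0.75],[0,0,0,0,0,0,0.75]]]'
python3 plan.py .607 .1978 .1354 -2.24
python3 -m crank '[[[0,0,0,0,0,0.03,0.75],[0,0,0,0,0,0,0.75]]]'
```

```text
time_s: 14.75
tcp_pos: [0.6068, 0.1978, 0.1355]
orientation: [2.264, 2.178, 0.0]
contact_force: [-0.5, -1.1, 1.7]
finger_gap: 0.0325
at [0.6068 0.1978 0.1355] yaw -2.23 tilt [0. 0.] gap 0.0325 F [-0.5 -1.1  1.7] t 14.75
turn z 0.01  shift cm [0.   0.01 0.01]
time_s: 14.92
tcp_pos: [0.6069, 0.1978, 0.1354]
orientation: [2.264, 2.178, 0.0]
contact_force: [-2.6, 0.1, 5.9]
finger_gap: 0.0326
```

```bash
python3 -m crank '[[[0,0,0,0,0,0,0.55],[0,0,0,0,0,0,0.5],[0,0,0,0,0,0,0.3],[0,0,0,0,0,0,0.3],[0,0,0,0,0,0,0.3],[0,0,0,0,0,-1,0.3],[0,0,0,0,0,-2,0.3],[0,0,0,0,0,-3,0.3]]]'
python3 -m crank '[[[0,0,0,0,0,-3,0.3],[0,0,0,0,0,-3,0],[0,0,0,0,0,-1,0],[0,0,-7,0,0,0,0],[0,0,-7,0,0,0,0],[0,0,-7,0,0,0,0],[0,0,-5.2,0,0,0,0],[0,0,0,0,0,0,0]]]'
python3 plan.py .62 -.15 .265 24;python3 plan.py .444 -.299 .265 24
```

```text
time_s: 15.58
tcp_pos: [0.6055, 0.1973, 0.1942]
orientation: [-2.263, -2.176, 0.006]
contact_force: [0.2, 0.2, -0.5]
finger_gap: 0.0594
time_s: 16.25
tcp_pos: [0.6067, 0.1977, 0.2655]
orientation: [1.706, 2.638, 0.0]
contact_force: [-0.2, 0.0, 0.1]
finger_gap: 0.0853
at [0.6067 0.1977 0.2655] yaw 24.24 tilt [0.01 0.  ] gap 0.0853 F [-0.2  0.   0.1] t 16.25
turn z 0.24  shift cm [-32.3  -12.93   0.05]
at [0.6067 0.1977 0.2655] yaw 24.24 tilt [0.01 0.  ] gap 0.0853 F [-0.2  0.   0.1] t 16.25
turn z 0.24  shift cm [-38.76 -35.07   0.05]
```

```bash
python3 -m crank '[[[0,0,0,-2.77,-2.5,0,0],[0,0,0,-2.77,-2.5,0,0],[0,0,0,-2.77,-2.5,0,0],[0,0,0,-2.77,-2.5,0,0],[0,0,0,-2.77,-2.5,0,0],[0,0,0,-2.77,-2.5,0,0],[0,0,0,-2.77,-2.5,0,0],[0,0,0,-2.77,-2.5,0,0]]]'
python3 -m crank '[[[0,0,0,-2.77,-2.5,0,0],[0,0,0,-2.77,-2.5,0,0],[0,0,0,-2.77,-2.5,0,0],[0,0,0,-2.77,-2.5,0,0],[0,0,0,-2.77,-2.5,0,0],[0,0,0,-2.77,-2.5,0,0],[0,0,0,0,0,0,0],[0,0,0,0,0,0,0]]]'
python3 plan.py .444 -.299 .2 24
python3 - <<'E'
from fit import *
t=snap('top'); lum=lambda c:c.sum(2)/3
a=cv2.resize(t['img'][175:213,253:296,::-1],(420,371),interpolation=cv2.INTER_CUBIC)
s=snap('scene'); K,E=s['camera_matrix'],s['extrinsics']; p=K@(E[:3,:3]@[.607,.197,.14]+E[:3,3]); u,v=(p[:2]/p[2]).astype(int)
b=cv2.resize(s['img'][v-22:v+22,u-22:u+22,::-1],(371,371),interpolation=cv2.INTER_CUBIC)
cv2.imwrite('pics/t3.png',np.hstack([a,b]))
# lens: foot and ring again
for d,n in((t,'top'),(s,'scene')):
    P=cloud(d).reshape(-1,3); Q=P[(abs(P[:,0]-.444)<.05)&(abs(P[:,1]+.3)<.05)&(P[:,2]>.125)&(P[:,2]<.18)]
    if len(Q)>9:
        w,v_=np.linalg.eigh(np.cov(Q[:,:2].T)); print(n,len(Q),Q.mean(0).round(4),np.degrees(np.arctan2(v_[1,1],v_[0,1])))
E
```

```text
time_s: 16.92
tcp_pos: [0.5132, -0.0875, 0.2655]
orientation: [1.716, 2.631, 0.0]
contact_force: [0.9, -0.2, 0.2]
finger_gap: 0.0856
time_s: 17.58
tcp_pos: [0.4437, -0.3005, 0.2652]
orientation: [1.72, 2.629, -0.0]
contact_force: [-0.3, 0.2, 0.7]
finger_gap: 0.0855
at [ 0.4437 -0.3005  0.2652] yaw 23.59 tilt [ 0.   -0.01] gap 0.0855 F [-0.3  0.2  0.7] t 17.5833
turn z -0.41  shift cm [0.13 0.09 6.52]
top 41 [ 0.4565 -0.2922  0.1563] -162.49864156563177
scene 106 [ 0.4465 -0.2961  0.1503] -158.73638174639143
```

View pics/t3.png

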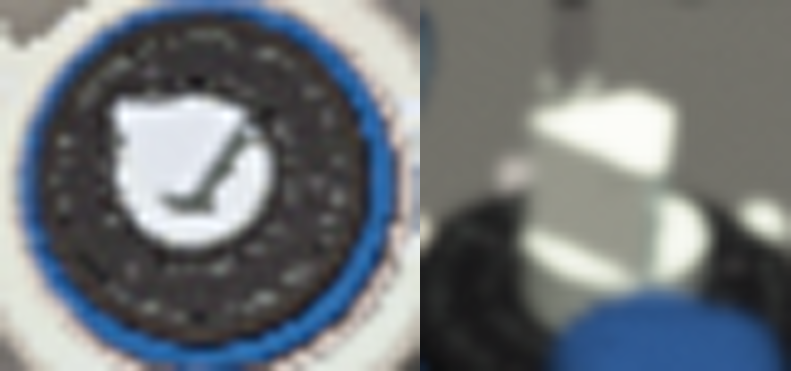

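Run:
```python
from fit import *
t=load('top'); g=cv2.imread('pics/topc.png').astype(int); lum=g.mean(2)
print(lum[320:385:5,570:650:5].astype(int))
m=np.zeros(lum.shape,np.uint8); m[320:385,575:650]=lum[320:385,575:650]>137
n,l,st,_=cv2.connectedComponentsWithStats(m); m=(l==1+np.argmax(st[1:,4])).astype(np.uint8)
c=max(cv2.findContours(m,0,cv2.CHAIN_APPROX_NONE)[0],key=len)[:,0]
q=np.array([world(t,200+(u+.5)/3-.5,120+(v+.5)/3-.5,.012)[:2] for u,v in c])
for sc in(.001,.0005): print(least_squares(lambda a:np.hypot(q[:,0]-a[0],q[:,1]-a[1])-.030,[.446,-.299],loss='cauchy',f_scale=sc).x.round(4))
s=load('scene'); K,E=s['camera_matrix'],s['extrinsics']; p=K@(E[:3,:3]@[.446,-.299,.012]+E[:3,3]); u,v=(p[:2]/p[2]).astype(int)
m=mask(s,(u-22,v-14,u+22,v+14),lambda c:c.mean(2)>145); q=contour(s,m,.012); print(m.sum(),least_squares(lambda a:np.hypot(q[:,0]-a[0],q[:,1]-a[1])-.030,[.446,-.299],loss='cauchy',f_scale=.001).x.round(4))
```

```text
[[111 111 111 111 110 112 111 111 113 113 112 112 111 112 113 113]
 [111 112 111 114 111 115 109 110 113 114 114 112 116 111 113 113]
 [112 110 111 113 110 106 101 128 124  63  30  26 104 114 114 112]
 [110 112 115 110 106 166 205 180 139  86  11  24  43 113 110 112]
 [112 113 111  87 191 191 127  51  69  84  38  34  21  86 116 113]
 [111 113 108 147 195 188 106  94 125 142  33  53  37  47 110 113]
 [111 112 110 154 190 188 158  92 121  54  33  74  44  42  77 114]
 [111 112 107 154 190 189 151  76 220 106  77  42  56  27  44 110]
 [111 113 107 148 192 186 181 103 108 159 192  99  37  33  31  96]
 [112 111 111 100 187 192 189 183 109  95 194 145  37  15  17  81]
 [112 109 112 105  95 182 188 194 140  98 183 125  87  20  67 115]
 [112 112 113 110 106 105 134 143 122  72  80 110 116 113 115 116]
 [111 110 112 111 110 112 107 106 110  98 116 111 109 113 112 110]]
[ 0.4434 -0.3024]
[ 0.4433 -0.3023]
7 [ 0.4033 -0.3007]
```

Run:
```python
from fit import *
t=load('top'); g=cv2.imread('pics/topc.png').mean(2)
W=lambda u,v,z:world(t,200+(u+.5)/3-.5,120+(v+.5)/3-.5,z)[:2]
K,E=t['camera_matrix'],t['extrinsics']
def mask_model(x,y,a):
    th=np.linspace(0,6.283,40); a=np.radians(a); ex=np.array([np.cos(a),np.sin(a),0]); n=np.array([-np.sin(a),np.cos(a),0])
    P=np.array([x,y,.144])+.028*(np.cos(th)[:,None]*ex+np.sin(th)[:,None]*[0,0,1]); P=np.r_[P+.006*n,P-.006*n]
    p=(P@E[:3,:3].T+E[:3,3])@K.T; p=p[:,:2]/p[:,2:]; p=((p+.5-[200,120])*3-.5)
    m=np.zeros(g.shape,np.uint8); cv2.fillConvexPoly(m,np.round(cv2.convexHull(p.astype(np.float32))).astype(np.int32),1); return m
# dark pixels, right part
D=(g<92).astype(np.uint8); D[:318]=0; D[378:]=0; D[:,:612]=0; D[:,660:]=0
best=[]
for x in np.arange(.436,.456,.001):
  for y in np.arange(-.310,-.288,.001):
    for a in np.arange(14,34,2):
      m=mask_model(x,y,a); best.append(((m&D).sum()/(m|D).sum(),x,y,a))
best.sort(reverse=True); print(np.array(best[:8]).round(4))
```

```text
[[ 0.8504  0.444  -0.301  26.    ]
 [ 0.8488  0.444  -0.301  24.    ]
 [ 0.8428  0.443  -0.302  24.    ]
 [ 0.8428  0.444  -0.301  22.    ]
 [ 0.8413  0.445  -0.301  24.    ]
 [ 0.8386  0.443  -0.301  24.    ]
 [ 0.8367  0.444  -0.302  26.    ]
 [ 0.8357  0.443  -0.302  26.    ]]
```

```bash
python3 plan.py .4437 -.3015 .125 24.5
python3 -m crank '[[[0,0,-0.9,-0.08,-0.04,0,0],[0,0,0,0,0,3,0],[0,0,0,0,0,3,0],[0,0,0,0,0,3,0],[0,0,0,0,0,3,0],[0,0,0,0,0,1.2,0],[0,0,0,0,0,0,0],[0,0,0,0,0,0,0]]]'
python3 plan.py .4437 -.3015 .125 24.5
```

```text
at [ 0.4444 -0.2985  0.2651] yaw 23.81 tilt [-0.01  0.02] gap 0.0855 F [-0.5  0.8  0.3] t 17.6833
turn z -0.69  shift cm [-0.25 -0.19 14.01]
time_s: 18.35
tcp_pos: [0.4447, -0.2987, 0.133]
orientation: [-1.688, -2.648, -0.0]
contact_force: [0.7, 0.2, 0.2]
finger_gap: 0.0855
at [ 0.4447 -0.2987  0.133 ] yaw 24.95 tilt [-0.06  0.05] gap 0.0855 F [0.7 0.2 0.2] t 18.35
turn z 0.45  shift cm [-0.21 -0.21  0.8 ]
```

Correct, then close gently.

```bash
python3 -m crank '[[[0,0,0.2,-0.2,-0.2,0.5,0],[0,0,0,0,0,0.3,0],[0,0,0,0,0,0,0],[0,0,0,0,0,0,0],[0,0,0,0,0,0,0]]]'
python3 plan.py .4437 -.3015 .125 24.5
python3 -m crank '[[[0,0,0,0,0,0,0.1],[0,0,0,0,0,0,0.2],[0,0,0,0,0,0,0.25],[0,0,0,0,0,0,0.28],[0,0,0,0,0,0,0.31],[0,0,0,0,0,0,0.34],[0,0,0,0,0,0,0.37],[0,0,0,0,0,0,0.4]]]' 50
python3 -m crank '[[[0,0,0,0,0,0,0.5],[0,0,0,0,0,0,0.6],[0,0,0,0,0,0,0.6],[0,0,0,0,0,0,0.6]]]'
python3 plan.py .4437 -.3015 .125 24.5
python3 - <<'E'
from h import *
s=snap('scene');t=snap('top'); K,E=s['camera_matrix'],s['extrinsics']; p=K@(E[:3,:3]@[.444,-.3,.09]+E[:3,3]); u,v=(p[:2]/p[2]).astype(int);print(u,v)
cv2.imwrite('pics/s2.png',cv2.resize(s['img'][max(v-45,0):v+45,u-60:u+60,::-1],None,fx=5,fy=5,interpolation=cv2.INTER_CUBIC))
E
```

```text
time_s: 18.77
tcp_pos: [0.4437, -0.3025, 0.1256]
orientation: [1.695, 2.644, -0.0]
contact_force: [0.3, -0.1, -0.3]
finger_gap: 0.0852
at [ 0.4437 -0.3025  0.1256] yaw 24.66 tilt [ 0.04 -0.03] gap 0.0852 F [ 0.3 -0.1 -0.3] t 18.7667
turn z 0.16  shift cm [0.1  0.04 0.06]
time_s: 19.43
tcp_pos: [0.4436, -0.3026, 0.1255]
orientation: [1.695, 2.644, -0.0]
contact_force: [-1.6, -0.0, 7.3]
finger_gap: 0.0546
time_s: 19.77
tcp_pos: [0.4436, -0.3026, 0.1255]
orientation: [1.695, 2.644, -0.0]
contact_force: [-2.6, -0.4, 8.1]
finger_gap: 0.0544
at [ 0.4436 -0.3026  0.1255] yaw 24.67 tilt [ 0.02 -0.03] gap 0.0544 F [-2.6 -0.4  8.1] t 19.7667
turn z 0.17  shift cm [0.1  0.05 0.05]
278 159
```

View pics/s2.png

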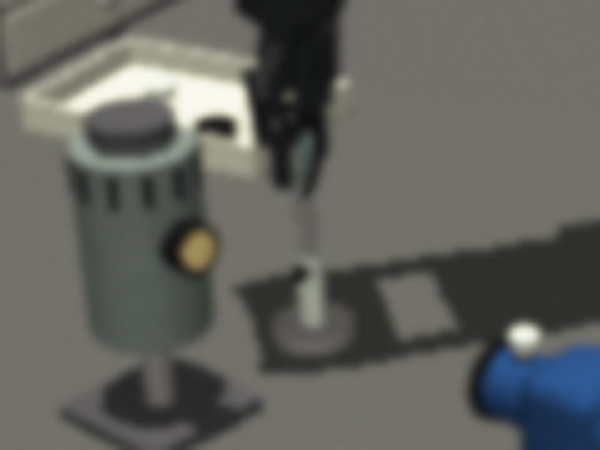

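```bash
python3 -m crank '[[[0,0,0,0,0,-0.5,0.6],[0,0,0,0,0,-1.5,0.6],[0,0,0,0,0,-1.5,0.6],[0,0,0,0,0,-0.5,0.6],[0,0,0,1.3,0.6,0,0.6],[0,0,0,2.4,1.1,0,0.6],[0,0,0,2.4,1.1,0,0.6],[0,0,0,2.4,1.1,0,0.6]]]'
python3 -m crank '[[[0,0,0,2.4,1.1,0,0.6],[0,0,0,2.4,1.1,0,0.6],[0,0,0,1.6,0.7,0,0.6],[0,0,0,0.9,0.4,0,0.6],[0,0,5.4,0,0,0,0.6],[0,0,5.4,0,0,0,0.6],[0,0,5.4,0,0,0,0.6],[0,0,5.4,0,0,0,0.6]]]'
python3 -m crank '[[[0,0,5.3,0,0,0,0.6],[0,0,0,0,0,0,0.6],[0,0,0,0,0,0,0.6]]]'
python3 plan.py .5945 -.1285 .15 -2.24
```

```text
time_s: 20.53
tcp_pos: [0.4427, -0.2073, 0.1645]
orientation: [-1.696, -2.643, -0.0]
contact_force: [-0.1, -0.3, -3.8]
finger_gap: 0.0544
time_s: 21.2
tcp_pos: [0.4429, -0.1286, 0.1648]
orientation: [-2.166, -2.275, 0.0]
contact_force: [0.2, -0.2, -3.9]
finger_gap: 0.0547
time_s: 21.45
tcp_pos: [0.4429, -0.1288, 0.1648]
orientation: [-2.261, -2.181, 0.0]
contact_force: [-0.5, -0.2, -4.7]
finger_gap: 0.0544
at [ 0.4429 -0.1288  0.1648] yaw -2.07 tilt [-0.02  0.  ] gap 0.0544 F [-0.5 -0.2 -4.7] t 21.45
turn z 0.17  shift cm [ 0.62 15.15  1.48]
```

```bash
python3 -m crank '[[[0,0,0.17,0.1,1.3,0,0.6],[0,0,0,0.1,2.6,0,0.6],[0,0,0,0.1,2.6,0,0.6],[0,0,0,0.1,2.6,0,0.6],[0,0,0,0.1,2.6,0,0.6],[0,0,0,0.1,2.2,0,0.6],[0,0,0,0,1.2,0,0.6],[0,0,0,0,0,0,0.6]]]'
python3 -m crank '[[[0,0,0,0,0,1,0.6],[0,0,0,0,0,1,0.6],[0,0,0,0,0,0.8,0.6],[0,0,0,0,0,0.3,0.6],[0,0,0,0,0,0,0.6],[0,0,0,0,0,0,0.6],[0,0,0,0,0,0,0.6]]]'
python3 plan.py .5945 -.1285 .1255 -2.24
```

```text
time_s: 22.12
tcp_pos: [0.5967, -0.1292, 0.1647]
orientation: [2.262, 2.178, 0.001]
contact_force: [-0.7, -0.1, -3.9]
finger_gap: 0.0542
time_s: 22.7
tcp_pos: [0.5942, -0.1291, 0.1344]
orientation: [2.267, 2.174, 0.0]
contact_force: [0.1, -0.7, -4.6]
finger_gap: 0.0547
at [ 0.5942 -0.1291  0.1344] yaw -2.4 tilt [ 0.03 -0.01] gap 0.0547 F [ 0.1 -0.7 -4.6] t 22.7
turn z -0.16  shift cm [0.06 0.02 0.89]
```

```bash
python3 -m crank '[[[0,0,-0.15,0.06,0.03,0.3,0.6],[0,0,0,0,0,0.25,0.6],[0,0,0,0,0,0.15,0.6],[0,0,0,0,0,0.07,0.6],[0,0,0,0,0,0,0.6],[0,0,0,0,0,0,0.6]]]'
python3 plan.py .5945 -.1285 .1255 -2.24
python3 -m crank '[[[0,0,0,0,0,0.05,0.6],[0,0,0,0,0,0.05,0.6],[0,0,0,0,0,0,0.6],[0,0,0,0,0,0,0.6]]]'
python3 plan.py .5945 -.1285 .1255 -2.24
```

```text
time_s: 23.2
tcp_pos: [0.5945, -0.1284, 0.1264]
orientation: [-2.265, -2.177, 0.0]
contact_force: [0.1, -0.7, -4.6]
finger_gap: 0.0543
at [ 0.5945 -0.1284  0.1264] yaw -2.25 tilt [-0.  0.] gap 0.0543 F [ 0.1 -0.7 -4.6] t 23.2
turn z -0.01  shift cm [-0.01  0.    0.09]
time_s: 23.53
tcp_pos: [0.5946, -0.1285, 0.1256]
orientation: [2.264, 2.177, 0.0]
contact_force: [-1.4, 0.1, 0.5]
finger_gap: 0.0543
at [ 0.5946 -0.1285  0.1256] yaw -2.25 tilt [ 0.02 -0.01] gap 0.0543 F [-1.4  0.1  0.5] t 23.5333
turn z -0.01  shift cm [-0.   -0.01  0.01]
```

Touching. Release, lift, turn to the filter's yaw.

```bash
python3 -m crank '[[[0,0,0,0,0,0.02,0.45],[0,0,0,0,0,0,0.3],[0,0,0,0,0,0,0.2],[0,0,0,0,0,0,0.1],[0,0,0,0,0,0,0],[0,0,0,0,0,0,0],[0,0,0,0,0,0,0],[0,0,0,0,0,-1,0]]]'
python3 -m crank '[[[0,0,0,0,0,-2,0],[0,0,0,0,0,-3,0],[0,0,0,0,0,-3,0],[0,0,0,0,0,-3,0],[0,0,0,0,0,-2,0],[0,0,0,0,0,0,0]]]'
python3 plan.py .4648 .0935 .265 26.8
```

```text
time_s: 24.2
tcp_pos: [0.5934, -0.1282, 0.1339]
orientation: [-2.263, -2.176, 0.002]
contact_force: [0.4, -0.8, -0.3]
finger_gap: 0.0857
time_s: 24.7
tcp_pos: [0.5965, -0.129, 0.2707]
orientation: [2.26, 2.173, 0.006]
contact_force: [0.7, 0.0, 0.4]
finger_gap: 0.0858
at [ 0.5965 -0.129   0.2707] yaw -2.25 tilt [ 0.4  -0.11] gap 0.0858 F [0.7 0.  0.4] t 24.7
turn z -29.05  shift cm [25.8  -1.73  0.57]
```

```bash
python3 -m crank '[[[0,0,-5.81,0,0,0,0],[0,0,-5.81,0,0,0,0],[0,0,-5.81,0,0,0,0],[0,0,-5.81,0,0,0,0],[0,0,-5.81,0,0,0,0],[0,0,0,3.69,-0.25,0,0],[0,0,0,3.69,-0.25,0,0],[0,0,0,3.69,-0.25,0,0]]]'
python3 -m crank '[[[0,0,0,3.69,-0.25,0,0],[0,0,0,3.69,-0.25,0,0],[0,0,0,3.69,-0.25,0,0],[0,0,0,3.69,-0.25,0,0],[0,0,0,0,0,0,0],[0,0,0,0,0,0,0],[0,0,0,0,0,0,0]]]'
python3 plan.py .4648 .0935 .126 26.8
python3 - <<'E'
from fit import *
t=snap('top'); s=snap('scene')
a=cv2.resize(t['img'][155:245,250:450,::-1],(800,360),interpolation=cv2.INTER_CUBIC)
cv2.imwrite('pics/t4.png',a)
for d,n in((t,'top'),(s,'scene')):
    P=cloud(d).reshape(-1,3); Q=P[(abs(P[:,0]-.5945)<.05)&(abs(P[:,1]+.1275)<.05)&(P[:,2]>.125)&(P[:,2]<.18)]
    if len(Q)>9:
        w,v_=np.linalg.eigh(np.cov(Q[:,:2].T)); print(n,len(Q),Q.mean(0).round(4),Q.min(0).round(3),Q.max(0).round(3),np.degrees(np.arctan2(v_[1,1],v_[0,1])))
E
```

```text
time_s: 25.37
tcp_pos: [0.5367, -0.0323, 0.265]
orientation: [-1.648, -2.674, 0.0]
contact_force: [0.1, -0.2, 0.5]
finger_gap: 0.0851
time_s: 25.95
tcp_pos: [0.4626, 0.0943, 0.2655]
orientation: [1.644, 2.676, 0.0]
contact_force: [0.1, 0.3, -0.0]
finger_gap: 0.0851
at [0.4626 0.0943 0.2655] yaw 26.86 tilt [ 0.04 -0.01] gap 0.0851 F [ 0.1  0.3 -0. ] t 25.95
turn z 0.06  shift cm [-0.17  0.16 13.95]
top 66 [ 0.5922 -0.1248  0.1603] [ 0.566 -0.132  0.125] [ 0.622 -0.119  0.175] 178.37033762540136
scene 203 [ 0.5961 -0.1243  0.1489] [ 0.564 -0.135  0.125] [ 0.623 -0.116  0.173] 174.64957433262407
```

View pics/t4.png

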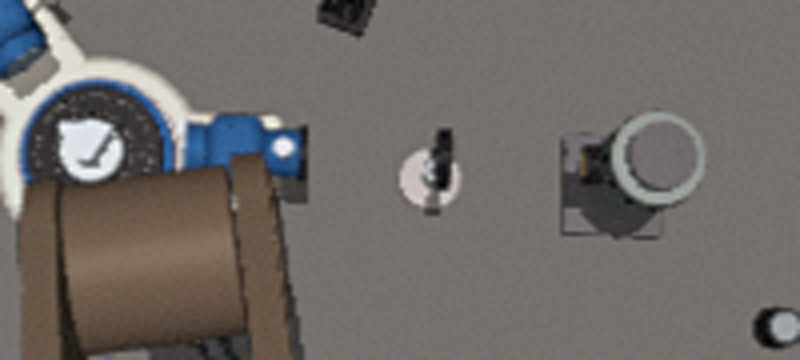

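```bash
python3 -m crank '[[[0,0,0.06,-0.1,0.1,2,0],[0,0,0,0,0,3,0],[0,0,0,0,0,3,0],[0,0,0,0,0,3,0],[0,0,0,0,0,2,0],[0,0,0,0,0,0.3,0],[0,0,0,0,0,0,0],[0,0,0,0,0,0,0]]]'
python3 plan.py .4648 .0935 .126 26.8
python3 - <<'E'
from fit import *
t=load('top'); K,E=t['camera_matrix'],t['extrinsics']
g=cv2.resize(t['img'],None,fx=3,fy=3,interpolation=cv2.INTER_CUBIC).mean(2)
m=np.zeros(g.shape,np.uint8); m[555:645,1035:1110]=g[555:645,1035:1110]>135
c=max(cv2.findContours(m,0,cv2.CHAIN_APPROX_NONE)[0],key=len)[:,0]
q=np.array([world(t,(u+.5)/3-.5,(v+.5)/3-.5,.012)[:2] for u,v in c])
print('lens foot',least_squares(lambda a:np.hypot(q[:,0]-a[0],q[:,1]-a[1])-.030,[.594,-.127],loss='cauchy',f_scale=.001).x.round(4))
L=lamp(t); print('lamp',cv2.minEnclosingCircle(L[:,:2].astype(np.float32)))
E
```

```text
time_s: 26.72
tcp_pos: [0.4645, 0.0933, 0.1329]
orientation: [1.649, 2.674, 0.0]
contact_force: [-0.6, -1.0, 0.7]
finger_gap: 0.0855
at [0.4645 0.0933 0.1329] yaw 26.68 tilt [0.03 0.  ] gap 0.0855 F [-0.6 -1.   0.7] t 26.7167
turn z -0.12  shift cm [0.   0.03 0.69]
lens foot [ 0.5955 -0.1266]
lamp ((0.5888797640800476, -0.3067099452018738), 0.040528953075408936)
```

```bash
python3 -m crank '[[[0,0,-0.1,0,0.02,0.4,0],[0,0,0,0,0,0.27,0],[0,0,0,0,0,0,0],[0,0,0,0,0,0,0.1],[0,0,0,0,0,0,0.2],[0,0,0,0,0,0,0.25],[0,0,0,0,0,0,0.28],[0,0,0,0,0,0,0.31]]]' 50
python3 -m crank '[[[0,0,0,0,0,0,0.34],[0,0,0,0,0,0,0.37],[0,0,0,0,0,0,0.4],[0,0,0,0,0,0,0.5],[0,0,0,0,0,0,0.6],[0,0,0,0,0,0,0.6],[0,0,0,0,0,0,0.6]]]'
python3 plan.py .4648 .0935 .126 26.8
```

```text
time_s: 27.38
tcp_pos: [0.4639, 0.0939, 0.1256]
orientation: [1.645, 2.676, 0.0]
contact_force: [-0.2, 0.7, 1.1]
finger_gap: 0.0591
time_s: 27.97
tcp_pos: [0.4636, 0.0938, 0.1257]
orientation: [-1.645, -2.676, 0.001]
contact_force: [-3.2, -1.1, 8.4]
finger_gap: 0.0534
at [0.4636 0.0938 0.1257] yaw 26.84 tilt [-0.03 -0.01] gap 0.0534 F [-3.2 -1.1  8.4] t 27.9667
turn z 0.04  shift cm [-0.08  0.09 -0.03]
```

```bash
python3 -m crank '[[[0,0,0,0,0,-0.5,0.6],[0,0,0,0,0,-1.5,0.6],[0,0,0,0,0,-1.5,0.6],[0,0,0,0,0,-0.5,0.6],[0,0,0,-1.2,-0.6,0,0.6],[0,0,0,-2.4,-1.22,0,0.6],[0,0,0,-2.4,-1.22,0,0.6],[0,0,0,-2.4,-1.22,0,0.6]]]'
python3 -m crank '[[[0,0,0,-2.4,-1.22,0,0.6],[0,0,0,-2,-1,0,0.6],[0,0,0,-1.4,-0.72,0,0.6],[0,0,4.85,0,0,0,0.6],[0,0,4.85,0,0,0,0.6],[0,0,4.85,0,0,0,0.6],[0,0,4.85,0,0,0,0.6],[0,0,4.85,0,0,0,0.6]]]'
python3 -m crank '[[[0,0,4.83,0,0,0,0.6],[0,0,0,0,0,0,0.6],[0,0,0,0,0,0,0.6]]]'
python3 plan.py .5971 -.0653 .15 -2.24
```

```text
time_s: 28.63
tcp_pos: [0.4636, -0.0011, 0.1653]
orientation: [-1.644, -2.677, 0.0]
contact_force: [0.8, -0.1, -4.5]
finger_gap: 0.0537
time_s: 29.3
tcp_pos: [0.4636, -0.0654, 0.1652]
orientation: [-2.176, -2.266, 0.0]
contact_force: [0.1, -0.5, -4.5]
finger_gap: 0.0531
time_s: 29.55
tcp_pos: [0.4637, -0.0653, 0.1653]
orientation: [-2.261, -2.18, 0.0]
contact_force: [0.2, -0.2, -3.8]
finger_gap: 0.0538
at [ 0.4637 -0.0653  0.1653] yaw -2.09 tilt [-0.02  0.  ] gap 0.0538 F [ 0.2 -0.2 -3.8] t 29.55
turn z 0.15  shift cm [ 0.52 13.33  1.53]
```

```bash
python3 -m crank '[[[0,0,0.15,0.1,1.3,0,0.6],[0,0,0,0.1,2.4,0,0.6],[0,0,0,0.1,2.4,0,0.6],[0,0,0,0.1,2.4,0,0.6],[0,0,0,0.1,2.2,0,0.6],[0,0,0,0.1,1.6,0,0.6],[0,0,0,0,1,0,0.6],[0,0,0,0,0,0,0.6]]]'
python3 -m crank '[[[0,0,0,0,0,1,0.6],[0,0,0,0,0,1,0.6],[0,0,0,0,0,0.8,0.6],[0,0,0,0,0,0.3,0.6],[0,0,0,0,0,0,0.6],[0,0,0,0,0,0,0.6],[0,0,0,0,0,0,0.6]]]'
python3 plan.py .5971 -.0645 .1257 -2.24
```

```text
time_s: 30.22
tcp_pos: [0.5986, -0.0649, 0.1652]
orientation: [2.264, 2.177, 0.001]
contact_force: [-0.1, -0.5, -3.1]
finger_gap: 0.0532
time_s: 30.8
tcp_pos: [0.597, -0.0649, 0.1348]
orientation: [2.267, 2.174, 0.0]
contact_force: [-0.1, -0.2, -4.1]
finger_gap: 0.0532
at [ 0.597  -0.0649  0.1348] yaw -2.39 tilt [ 0.02 -0.  ] gap 0.0532 F [-0.1 -0.2 -4.1] t 30.8
turn z -0.15  shift cm [0.04 0.01 0.91]
```

```bash
python3 -m crank '[[[0,0,-0.15,0.04,0.02,0.3,0.6],[0,0,0,0,0,0.25,0.6],[0,0,0,0,0,0.15,0.6],[0,0,0,0,0,0.07,0.6],[0,0,0,0,0,0,0.6],[0,0,0,0,0,0,0.6]]]'
python3 plan.py .5971 -.0645 .1257 -2.24
python3 -m crank '[[[0,0,0,0,0,0.06,0.6],[0,0,0,0,0,0.06,0.6],[0,0,0,0,0,0.02,0.6],[0,0,0,0,0,0,0.6]]]'
python3 plan.py .5971 -.0645 .1257 -2.24
```

```text
time_s: 31.3
tcp_pos: [0.5971, -0.0645, 0.1268]
orientation: [-2.264, -2.177, 0.0]
contact_force: [0.4, 0.1, -3.8]
finger_gap: 0.0532
at [ 0.5971 -0.0645  0.1268] yaw -2.24 tilt [-0. -0.] gap 0.0532 F [ 0.4  0.1 -3.8] t 31.3
turn z -0.00  shift cm [-0.   -0.    0.11]
time_s: 31.63
tcp_pos: [0.5972, -0.0646, 0.1258]
orientation: [2.264, 2.177, 0.0]
contact_force: [-2.1, -0.3, 4.0]
finger_gap: 0.0534
at [ 0.5972 -0.0646  0.1258] yaw -2.25 tilt [ 0.02 -0.01] gap 0.0534 F [-2.1 -0.3  4. ] t 31.6333
turn z -0.01  shift cm [ 0.   -0.01  0.01]
```

Release, lift straight up, then back off to about (0.5, −0.35) clear of the view.

```bash
python3 -m crank '[[[0,0,0,0,0,0,0.45],[0,0,0,0,0,0,0.3],[0,0,0,0,0,0,0.2],[0,0,0,0,0,0,0.1],[0,0,0,0,0,0,0],[0,0,0,0,0,0,0],[0,0,0,0,0,0,0],[0,0,0,0,0,-1,0]]]'
python3 -m crank '[[[0,0,0,0,0,-2,0],[0,0,0,0,0,-3,0],[0,0,0,0,0,-3,0],[0,0,0,0,0,-3,0],[0,0,0,0,0,-3,0],[0,0,0,0,-2,0,0],[0,0,0,0,-3.5,0,0],[0,0,0,0,-3.5,0,0]]]'
python3 -m crank '[[[0,0,0,-3.5,-1,0,0],[0,0,0,-3.5,-1,0,0],[0,0,0,-3.5,-0.5,0,0],[0,0,0,-3.5,0,0,0],[0,0,0,-3.5,0,0,0],[0,0,0,-3.5,0,0,0],[0,0,0,-3.5,0,0,0],[0,0,0,0,0,0,0]]]'
python3 - <<'E'
from fit import *
t=snap('top'); s=snap('scene')
a=cv2.resize(t['img'][165:225,250:440,::-1],(798,252),interpolation=cv2.INTER_CUBIC)
b=cv2.resize(s['img'][120:260,240:440,::-1],(798,559),interpolation=cv2.INTER_CUBIC)[:340]
cv2.imwrite('pics/f.png',np.vstack([a,b]))
print(get_obs()['tcp_pos'])
g=cv2.resize(t['img'],None,fx=3,fy=3,interpolation=cv2.INTER_CUBIC).mean(2)
def foot(u0,u1):
    m=np.zeros(g.shape,np.uint8); m[555:645,u0:u1]=g[555:645,u0:u1]>135
    return np.array([world(t,(u+.5)/3-.5,(v+.5)/3-.5,.012)[:2] for v,u in zip(*np.nonzero(m))])
q=foot(1035,1110)
q2=foot(970,1035); r=cv2.minAreaRect((q2*1000).astype(np.float32)); print('filter foot',r)
for nm,y in(('lens',-.1275),('filt',-.0655)):
  for d,n in((t,'top'),(s,'scene')):
    P=cloud(d).reshape(-1,3); Q=P[(abs(P[:,0]-.596)<.05)&(abs(P[:,1]-y)<.03)&(P[:,2]>.125)&(P[:,2]<.18)]
    if len(Q)>9:
        w,v_=np.linalg.eigh(np.cov(Q[:,:2].T)); print(nm,n,len(Q),Q.mean(0).round(4),'x mid',(Q[:,0].min()+Q[:,0].max()).round(3)/2,np.degrees(np.arctan2(v_[1,1],v_[0,1])).round(1)%180)
E
```

```text
time_s: 32.3
tcp_pos: [0.5961, -0.0643, 0.1342]
orientation: [-2.263, -2.176, 0.003]
contact_force: [-0.7, -0.6, -0.2]
finger_gap: 0.0853
time_s: 32.97
tcp_pos: [0.5066, -0.0609, 0.2763]
orientation: [2.263, 2.177, 0.001]
contact_force: [-0.9, -0.6, -0.0]
finger_gap: 0.0852
time_s: 33.63
tcp_pos: [0.4724, -0.3103, 0.2762]
orientation: [2.266, 2.173, -0.001]
contact_force: [-0.4, -0.5, -0.2]
finger_gap: 0.0853
[ 0.47224892 -0.30591327  0.27578521]
filter foot ((599.1175537109375, -33.3443603515625), (85.87921142578125, 64.29850006103516), 88.96866607666016)
lens top 65 [ 0.5923 -0.1249  0.1607] x mid 0.5945 178.7
lens scene 202 [ 0.5964 -0.1241  0.1493] x mid 0.5935 176.0
filt top 51 [ 0.5971 -0.0629  0.1652] x mid 0.5965 176.9
filt scene 228 [ 0.5986 -0.0623  0.1509] x mid 0.5975 176.4
```

View pics/f.png

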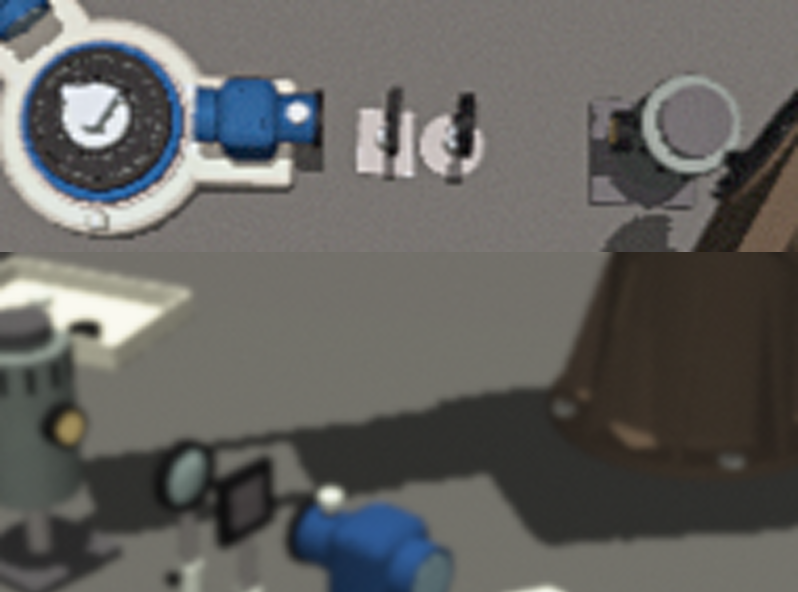

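```bash
python3 -m crank '[[[0,0,0,0,0,0,0],[0,0,0,0,0,0,0],[0,0,0,0,0,0,0]]]'; python3 -c "
from bench import close_job; print(close_job())"
```

```text
time_s: 33.98
tcp_pos: [0.4728, -0.3037, 0.2757]
orientation: [2.263, 2.179, 0.0]
contact_force: [0.1, -0.4, 0.1]
finger_gap: 0.0853
the job is handed in; nothing more can be done
None
```

The job is done and handed in at about 34 s. I placed the riser, then the prism, then the lens, then the filter. Each was lowered slowly until a light contact (0.5 to 6.5 N at the wrist), released and left standing. The last pictures show nothing toppled.

Checks after placing (accuracy limited by the cameras, about 2 mm):

| Part | What the check showed |
|---|---|
| Riser | About 0.8 mm from the table's middle. |
| Prism | Upright, with its frosted base on the telescope side. Checked by eye and by the arm's pose at release, not measured again; the pose was about 0.2 mm from target, with the yaw within 0.1°. |
| Lens | Foot found about 1 mm from target, using the port-to-slit line taken from the table and lamp positions. Ring direction read 178.7° from the top camera and 176.0° from the scene camera, against 177.8° intended. |
| Filter | Middle across the line at x = 0.5965 and 0.5975 (0.597 intended). Direction 176.9° and 176.4°. |

- **Disagreements:** The two cameras differed by up to about 3° on the lens direction. Two readings of the lamp's centre differed by about 1.3 mm. The collimator tube's own slope read about 1° in the noisy depth data, against the 2.24° I used from the table-to-lamp line.
- **Failed check:** The numeric fit of the filter's foot came out wrong because it picked up other pixels, so I disregarded it.
- **Not checked closely:** The mirror mount, wooden case and loupe were never approached, but I did not measure their positions at the end.

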